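Check the hotplate slab with a surface probe

TASK

Lay the loose aluminium slab with the engraved ring gently, ring side up, squarely on its twin on the hotplate so that the edges line up all round, and let go of it. Then take the surface probe out of its leaning holder and hold it upright with its tip in the middle of the engraved ring, pressing lightly so that the spring tip is pushed about half-way in. Finish while still holding the probe there, and leave everything else where it stands.

Things in the scene. Friction and masses are not known exactly. Their poses are not given: they have to be found in the camera images.
- upper_center (a point): Centre of the loose aluminium heating slab that lies on the bench, 100 x 56 x 15 mm, about 0.23 kg; this is the one with a dark engraved ring on its top face. Its x axis runs along the 100 mm length, y across the 56 mm width, z up.
- mark (a point): Centre of the engraved ring (30 mm across outside, 24 mm inside) on the top face of that slab: 28 mm from the slab's centre along its +x, on the middle line, at the height of the top face. Axes as the slab's.
- lower_center (a point): Centre of the twin slab (same 100 x 56 x 15 mm, plain, no ring), lying loose and flat in the middle of the hotplate. Same axes. Its underside, the top of the hotplate, is 95 mm above the bench.
- hotplate: Black laboratory hotplate, fixed to the bench, case 165 x 150 mm, with a round steel plate 150 mm across whose top is 95 mm above the bench; origin under its centre on the bench, x pointing away from its two front knobs.
- holder: Probe holder, fixed to the bench: flat steel base 110 x 90 x 12 mm with a square grey tube 29 mm wide outside, 17 mm bore, that leans 20 degrees (0.35 rad) off vertical, its mouth leaning to the holder's -x. Origin under the base's centre on the bench; the centre of the tube's mouth is at x -9 mm, z 100 mm.
- probe_grip (a point): Grip point of the black hand-held surface probe (0.13 kg), standing loose in the leaning tube. z is its long axis, tip to handle top; x, y square to the handle's flat sides. Handle 24 x 24 mm, reaching 35 mm above this point and 39 mm below, to a collar 36 mm across, 6 mm thick, whose underside (45 mm below this point) rests on the tube's mouth. Draw it out along z, 75 mm.
- tip (a point): Foot of the probe's spring tip, a flat brass disc 10 mm across: on the probe's axis, 118 mm below probe_grip while the tip is out. Axes as the probe's. Between collar and tip is a steel stem 12 mm across, 55 mm long.
- plunger (a joint): How far the spring tip is pushed into the probe: 0 (fully out) to 0.012 m (all the way in). The push is 1.6 N as it begins to move, rising 0.4 N per mm to 6.4 N at 12 mm.
- beaker_center (a point): Bystander, loose: glass beaker, 70 mm across, 90 mm high; this point is its centre.
- jar_center (a point): Bystander, loose: amber glass jar, 66 mm across, 110 mm high; this point is its centre.
- flask_center (a point): Bystander, loose: round glass flask in a cork ring, 84 mm across, 153 mm high; this point is its centre.
- offcut_center (a point): Bystander, loose: smaller aluminium slab, 70 x 40 x 10 mm, not part of the job; this point is its centre.
- notebook_center (a point): Bystander, loose: green notebook, 150 x 210 x 14 mm; this point is its centre.
- dish_center (a point): Bystander, loose: clear petri dish, 94 mm across, 18 mm high; this point is its centre.
- driver_grip (a point): Bystander, loose: screwdriver, 190 mm long, lying on the bench; this point is on its handle.
Things that resemble listed ones, but are neither listed nor needed, are in the scene too. What is shaped like the holder but green is not meant.

How it is judged:
By the outcome, as a careful person would: the job done as asked, in the order asked, and still so for the second after the job is handed in, while the arm keeps its last pose, push and grip.
It also fails if it takes over 64 s, if anything falls off the work surface, if the arm or the gripper's body presses on something with over 40 N, if the wrist force passes 120 N, or if a joint passes its speed limit or range.

ROBOT

A 6-joint arm with a two-finger parallel gripper is mounted at the origin on the work surface. World frame = base frame: x ahead of the robot, y to its left, z up, the work surface at z = 0. Lengths are in mm, angles in rad, forces in N, time in s.
With the tool pointing down it reaches from about 275 to 725 mm from the base axis. Payload 5.6 kg.
Tool frame: the origin (TCP) lies at the very end of the fingers, on their centre line; the grasp point (between the pads) lies 19 mm behind it; z points along the fingers, y is the line along which they close (so a half turn about z gives the same grasp; the last joint's range is limited). The gripper opens to 85 mm and grips with 20 to 120 N. Pads are 22 mm wide; open, the fingers measure 114 mm over their backs; the gripper's body (76 mm by 85 mm) begins 54 mm behind the grasp point. The pads swing forward as they close: fully open they stand 13 mm farther back than shut.
Start: joints at [-0.859, 0.255, 0.108, 0, -1.424, -0.285], TCP at [227.696, -500.647, 231.283] pointing down, gripper open.
Joint ranges: [-2.95, 2.95], [-1.21, 1.97], [-1.09, 1.5], [-2.87, 1.71], [-2.94, -0.07], [-3.05, 3.05]. Speed limits (rad/s): [2.57, 2.57, 3.14, 3.14, 3.14, 3.14].

INTERFACE

Orientations are given as a unit quaternion [w, x, y, z].
In Python, from station import bot gives the robot as it stands.
- The arm moves only by the tool move_arm, never from a script. Its argument "steps" is text: rows parted by semicolons, each of 7 numbers parted by spaces: the shift along the tool's x, y, z in m, then the turn, a rotation vector about the tool's x, y, z in rad, then the opening, from -1 (shut) to 1 (fully open). A call has exactly 8 rows; each row is the pose to reach, as a shift and turn from the pose commanded when the call began, along the tool's axes at that moment; what a row does not reach only later rows make up. A row lasts 1/10 s, in which the tool goes at most 50 mm and 8.59 degrees, less where a joint would pass 70% of its speed; a pose out of reach is approached as far as the arm can. A call with a gripper value outside its range is refused whole. The fingers move at their own pace and stop on an object; "squeeze" is the grip in N (left out, the last holds). Time passes only in rows, so rows that repeat a pose let the fingers close, or fill a call up. It gives the time, the measured TCP pose, the force and the opening at its end, in the units of the state.
- bot.observe(): the state, without advancing time (a new reading comes with each control period).
- bot.get_image(name): name is "scene" or "top" or "wrist"; returns (picture, depth): 420x560x3 uint8, red, green, blue; 420x560 float32, mm along the optical axis (not along the pixel's ray), 0 where there is no reading.
- bot.camera_params(name): a dict with "vertical_fov" (degrees; the focal length in pixels is half the picture's height over the tangent of half this angle, whatever the lens; pixels are square), "cx", "cy" (the principal point, pixels), "cam_to_world" (4x4, takes a point from camera to world coordinates). Camera axes: x right, y down, z forward; pixel columns grow to the right and rows downward; lengths in mm; the calibration is good to about 2 mm. The wrist camera is an equidistant fisheye: a pixel r from the principal point sees the ray r / f radians off the axis. A picture is of the moment at which its call begins: read the wrist's pose just before it. camera_params takes no time and is no camera call; for the wrist camera it gives the pose at the moment of the call.
- bot.sign_off(): hands the job in, once; it reports no verdict.
Trained networks look in the newest picture that a camera, given by its name, has taken for a name from the list of things; names that differ only in an ending like _2 or _b are one class to them, and where a whole thing is asked for, a point or a joint stands for the part that bears it (a point fixed in the world has none). Each returns a list of dicts, best first, with "score" (0 to 1); they miss things now and then, are a little off and sometimes report something else, mostly with a low value. They report only what shows in the picture. A call takes as long as a camera call. They do not tell look-alikes from the thing itself.
- bot.recognise(label, camera): "bbox" ([left, top, right, bottom] in pixels, round what is visible of it).
- bot.mark_of(label, camera): "xy" ([column, row] in pixels: a listed point, or the origin of a listed thing).
The state is a dict: "time": time; "joint_pos": joint angles; "joint_velocities": joint speeds; "joint_torque": joint torques, N m; "position": TCP position; "orientation": TCP orientation; "force": force on the tool from outside, world axes, zero at the start; "torque": the same for the moment, N m; "gripper_width": opening from 0.0 (shut) to 1.0 (fully open).
Only numpy, scipy, OpenCV 4.12 (cv2) and the standard library are available. Lean on these libraries where they do the work, as an engineer would, in place of code of your own. Each camera call takes 0.05 s, during which the arm holds its last target. There are 200 camera calls.

## Working session

There is one attempt and no reset: what is moved stays moved. The work goes in short steps, Python scripts to look and compute and a tool call to move; the robot and the scene stay as the last step left them, time stands still between calls to the robot, and variables do not carry over. Pictures are saved under pics/ and viewed, on a budget of 10 in all, crops included, one or two more only if the job needs it, and the job is handed in when it is done.

Besides the shell and the picture viewer there is one more tool, called by a JSON object that holds its "method" and its "body". move_arm: Moves the arm, as the interface text tells. Its arguments: {"type":"object","properties":{"steps":{"type":"string"},"squeeze":{"type":"number"}},"required":["steps"]}

```bash
ls; mkdir -p pics; cat > h.py <<'E'
import numpy as np, cv2
from station import bot
from scipy.spatial.transform import Rotation as R
def cam(n):
    p=bot.camera_params(n); f=210/np.tan(np.radians(p['vertical_fov']/2)); return f,p['cx'],p['cy'],np.array(p['cam_to_world'])
def world(n,d,u,v,c=None):
    f,cx,cy,T=c or cam(n); u=np.asarray(u,float);v=np.asarray(v,float)
    x=(u-cx);y=(v-cy)
    if n=='wrist':
        r=np.hypot(x,y)+1e-9; k=np.tan(r/f)/r
    else: k=1/f
    P=np.stack([x*k*d,y*k*d,d*np.ones_like(x)],-1)
    return P@T[:3,:3].T+T[:3,3]
def ray(n,u,v,z,c=None):
    a=world(n,1.,u,v,c); o=(c or cam(n))[3][:3,3]; return o+(a-o)*((z-o[2])/(a-o)[...,2:3])
def pix(n,P,c=None):
    f,cx,cy,T=c or cam(n); q=(np.atleast_2d(P)-T[:3,3])@T[:3,:3]
    x,y,z=q.T
    if n=='wrist':
        r=np.hypot(x,y); th=np.arctan2(r,z); return np.stack([cx+f*th*x/r,cy+f*th*y/r],-1)
    return np.stack([cx+f*x/z,cy+f*y/z],-1)
def shot(n,name):
    c=cam(n); im,d=bot.get_image(n); cv2.imwrite(f'pics/{name}.png',im[...,::-1]); np.save(f'pics/{name}.npy',d); return im,d,c
def tcp():
    s=bot.observe(); w,x,y,z=s['orientation']; return np.array(s['position']),R.from_quat([x,y,z,w]),s
E
python3 - <<'E'
from h import *
ims=[]
for n in ('scene','top'):
    im,d,c=shot(n,n+'0'); 
    print(n,c[0],c[3].round(2).tolist())
    for l in ['upper_center','mark','lower_center','hotplate','holder','probe_grip']:
        for m in bot.mark_of(l,n)[:3]:
            u,v=m['xy']; dd=d[int(np.clip(v,0,419)),int(np.clip(u,0,559))]
            print(l,np.round(m['xy']),round(m['score'],2),world(n,float(dd),u,v,c).round(0))
print(tcp()[0],tcp()[1].as_matrix().round(3).tolist(), cam('wrist')[3].round(2).tolist())
E
```

```text
pics
scene 433.09803799471723 [[-0.82, 0.46, -0.35, 1054.65], [0.58, 0.64, -0.51, 787.59], [-0.01, -0.62, -0.78, 1263.58], [0.0, 0.0, 0.0, 1.0]]
upper_center [337. 273.] 0.57 [485. 326.  17.]
lower_center [253. 216.] 0.66 [614.  34. 111.]
hotplate [259. 233.] 0.85 [630.  89.  92.]
holder [272. 174.] 0.78 [ 398. -163.   11.]
holder [229. 163.] 0.67 [ 504. -311.   10.]
probe_grip [220. 130.] 0.57 [ 437. -497.   18.]
probe_grip [230. 132.] 0.47 [ 483. -317.  163.]
top 395.5473515798018 [[0.01, -1.0, 0.07, 468.32], [-1.0, -0.01, -0.01, 31.8], [0.01, -0.07, -1.0, 1204.11], [0.0, 0.0, 0.0, 1.0]]
upper_center [185. 235.] 0.93 [477. 318.  16.]
upper_center [102. 231.] 0.68 [487. 568.  16.]
mark [174. 234.] 0.66 [479. 351.  16.]
mark [459. 248.] 0.36 [ 441. -502.   20.]
lower_center [284. 189.] 0.75 [605.  25. 108.]
lower_center [247. 271.] 0.65 [370. 132.  20.]
hotplate [279. 192.] 0.84 [596.  38. 105.]
hotplate [414. 234.] 0.42 [ 482. -317.  174.]
hotplate [185. 233.] 0.41 [483. 321.  12.]
holder [394. 224.] 0.68 [ 514. -309.   15.]
holder [351. 262.] 0.65 [ 403. -165.   87.]
probe_grip [414. 237.] 0.76 [ 472. -315.  173.]
[ 227.69345334 -500.66717492  231.29465269] [[-0.91, -0.414, 0.0], [-0.414, 0.91, -0.0], [-0.0, -0.0, -1.0]] [[-0.41, 0.87, 0.26, 162.02], [0.91, 0.4, 0.12, -528.57], [0.0, 0.29, -0.96, 374.97], [0.0, 0.0, 0.0, 1.0]]
```

```bash
python3 -c "
import cv2;i=cv2.imread('pics/top0.png');cv2.imwrite('pics/top0b.png',cv2.resize(i,(800,600),interpolation=3))"
```

```text
(no output)
```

View pics/top0b.png

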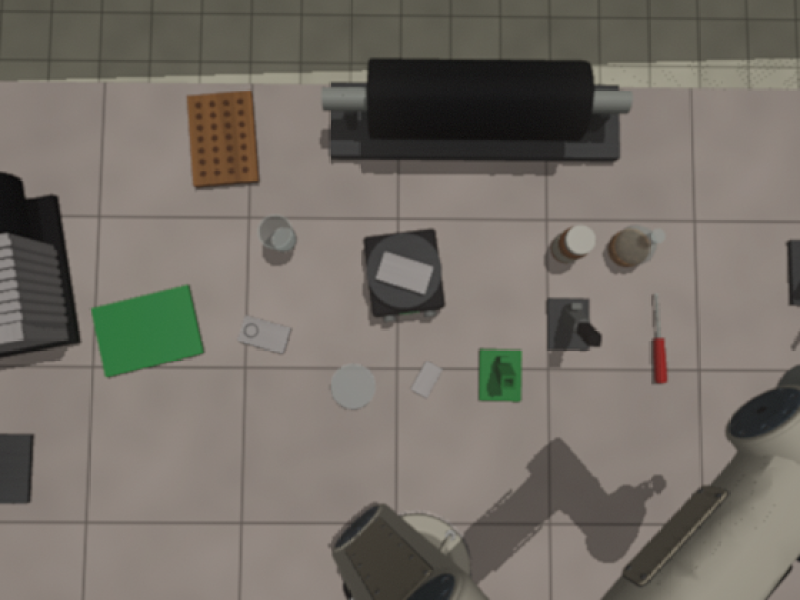

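View pics/scene0.png

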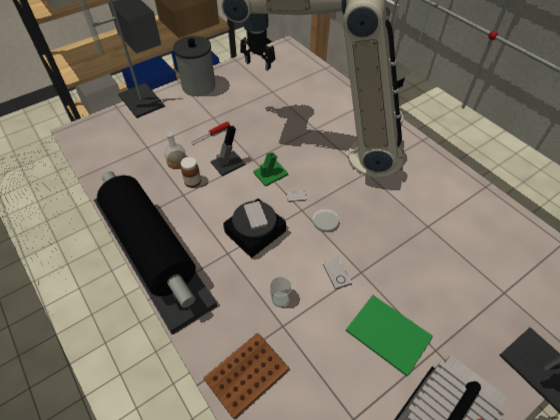

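Ringed slab: candidates are the ringed slab at top px (185,234), the offcut at (299,266) and the twin on the hotplate at (284,189). Only the first bears the ring. Holder: grey at (398,227), green at (350,262), so I take the grey one. I'll confirm the choice in a wrist close-up.

```bash
cat >> h.py <<'E'
def rect(n,d,c,z,center,rad,im,tol=5,L=(100,56),thr=None):
    """fit rectangle to the pixels near centre whose depth says height z; returns centre, yaw, dims"""
    v,u=np.mgrid[0:420,0:560]; P=world(n,d,u,v,c)
    m=(d>0)&(np.abs(P[...,2]-z)<tol)&(np.hypot(P[...,0]-center[0],P[...,1]-center[1])<rad)
    if thr is not None: m&=(im.mean(-1)>thr)
    k,lab,st,_=cv2.connectedComponentsWithStats(m.astype(np.uint8)); j=1+np.argmax(st[1:,4]); m=lab==j
    Q=ray(n,u[m],v[m],z,c)[:,:2].astype(np.float32)
    r=cv2.minAreaRect(Q); b=cv2.boxPoints(r); e=b[1]-b[0],b[2]-b[1]
    e=max(e,key=np.linalg.norm); return np.array(r[0]),np.arctan2(e[1],e[0]),r[1],m.sum(),np.median(P[m][:,2])
def go(pos,Rt):
    p,Q,s=tcp(); d=Q.inv().apply(np.array(pos)-p)/1000; w=(Q.inv()*Rt).as_rotvec()
    print('shift',d.round(4),'turn',w.round(4),'n_rows',round(max(np.linalg.norm(d)/.05,np.degrees(np.linalg.norm(w))/8.59),1))
def down(yaw): # tool z down, tool y (closing line) at heading yaw
    y=np.array([np.cos(yaw),np.sin(yaw),0]); z=np.array([0,0,-1.]); return R.from_matrix(np.stack([np.cross(y,z),y,z],1))
E
python3 - <<'E'
from h import *
im=cv2.imread('pics/top0.png')[...,::-1]; d=np.load('pics/top0.npy'); c=cam('top')
for z,ce in ((15,(482,322)),(110,(605,27))):
    r=rect('top',d,c,z,ce,75,im,8); print(r[0],r[1],r[2:])
print('ring',ray('top',174,234,15,c))
p,Q,s=tcp(); print(s['joint_pos'],np.degrees(np.arctan2(*Q.as_matrix()[:2,1][::-1])))
E
```

```text
[480.85302734 319.00469971] 1.2991349 ((101.05499267578125, 56.067291259765625), np.int64(638), np.float64(14.858921568384972))
[600.92370605  26.15776825] 1.2679764 ((99.82150268554688, 56.34737777709961), np.int64(722), np.float64(109.70755481144613))
ring [478.72822425 351.93891645  15.        ]
[-8.59418090e-01  2.55085909e-01  1.08204388e-01  1.52044783e-05
 -1.42385747e+00 -2.84623944e-01] 114.45134742530996
```

```bash
python3 - <<'E'
from h import *
go([481,319,240],down(1.299+np.pi/2))
E
```

```text
shift [-0.5699  0.6413 -0.0087] turn [-1.000e-04 -0.000e+00 -8.722e-01] n_rows 17.2
```

{"method": "move_arm", "body": {"steps": "-0.03 0.033 -0.01 0 0 -0.05 1;-0.06 0.067 -0.03 0 0 -0.1 1;-0.09 0.1 -0.05 0 0 -0.15 1;-0.12 0.135 -0.06 0 0 -0.2 1;-0.15 0.17 -0.06 0 0 -0.25 1;-0.18 0.2 -0.06 0 0 -0.3 1;-0.21 0.235 -0.06 0 0 -0.35 1;-0.24 0.27 -0.06 0 0 -0.4 1"}}

```text
time: 1.5
position: [334.4, -153.9, 291.6]
orientation: [0.001, -0.403, 0.915, -0.0]
force: [0.3, -0.1, -0.4]
gripper_width: 0.999
```

```bash
python3 - <<'E'
from h import *
print(tcp()[0])
go([481,319,240],down(1.299+np.pi/2))
E
```

```text
[ 334.40674306 -153.85169691  291.57951626]
shift [-0.4475  0.2117  0.0517] turn [-0.001   0.0005 -0.4705] n_rows 10.0
```

{"method": "move_arm", "body": {"steps": "-0.044 0.021 0 0 0 -0.05 1;-0.088 0.042 0 0 0 -0.1 1;-0.132 0.063 0 0 0 -0.15 1;-0.176 0.084 0 0 0 -0.2 1;-0.22 0.105 0 0 0 -0.25 1;-0.264 0.126 0.01 0 0 -0.3 1;-0.308 0.147 0.02 0 0 -0.35 1;-0.352 0.168 0.03 0 0 -0.4 1"}}

```text
time: 2.3
position: [449.4, 219.4, 261.2]
orientation: [0.0, -0.577, 0.817, 0.0]
force: [1.2, -0.6, 1.0]
gripper_width: 1.002
```

```bash
python3 - <<'E'
from h import *
print(tcp()[0])
go([481,319,200],down(1.299+np.pi/2))
E
```

```text
[449.36577659 219.4138613  261.20004358]
shift [-0.1044  0.0036  0.0613] turn [-0.0006  0.0007 -0.0695] n_rows 2.4
```

{"method": "move_arm", "body": {"steps": "-0.03 0.001 0.02 0 0 -0.02 1;-0.06 0.002 0.04 0 0 -0.04 1;-0.085 0.003 0.055 0 0 -0.06 1;-0.1 0.004 0.06 0 0 -0.07 1;-0.104 0.004 0.061 0 0 -0.07 1;-0.104 0.004 0.061 0 0 -0.07 1;-0.104 0.004 0.061 0 0 -0.07 1;-0.104 0.004 0.061 0 0 -0.07 1"}}

```text
time: 3.1
position: [480.7, 315.8, 201.6]
orientation: [0.001, -0.604, 0.797, 0.0]
force: [0.1, 0.1, -1.1]
gripper_width: 1.0
```

```bash
python3 - <<'E'
from h import *
im,d,c=shot('wrist','w1')
print(tcp()[0],c[3].round(2).tolist())
r=rect('wrist',d,c,15,(481,319),75,im,5); print(r)
print(bot.mark_of('mark','wrist')[:2])
E
```

```text
[480.65147465 315.91400885 201.41630011] [[-0.96, 0.26, 0.08, 461.21], [0.27, 0.92, 0.28, 247.91], [-0.0, 0.29, -0.96, 345.14], [0.0, 0.0, 0.0, 1.0]]
(array([481.00979614, 324.14498901]), np.float32(1.2963071), (99.50929260253906, 56.472835540771484), np.int64(4961), np.float64(16.2234166123406))
[{'xy': [281.8, 220.4], 'score': 0.92}]
```

View pics/w1.png

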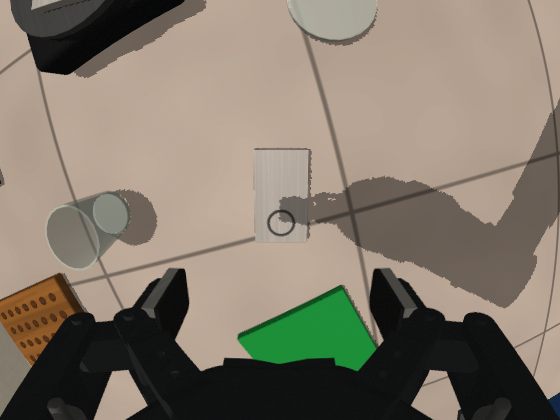

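The ringed slab is confirmed in the wrist view: ring at px (282,220), slab spanning rows 150–242. Next I descend to just above it with the fingers partly closed.

```bash
python3 - <<'E'
from h import *
go([481,322,40],down(1.297+np.pi/2)); print(tcp()[2]['joint_velocities'])
E
```

```text
shift [-0.0057  0.0013  0.1612] turn [-0.0007  0.0013 -0.0009] n_rows 3.2
[ 0.00056091  0.00510523  0.00011958 -0.00125758  0.00310893 -0.00033248]
```

{"method": "move_arm", "body": {"steps": "-0.001 0 0.03 0 0 0 0.6;-0.002 0.001 0.06 0 0 0 0.6;-0.003 0.001 0.09 0 0 0 0.6;-0.005 0.001 0.12 0 0 0 0.6;-0.006 0.001 0.145 0 0 0 0.6;-0.006 0.001 0.161 0 0 0 0.6;-0.006 0.001 0.161 0 0 0 0.6;-0.006 0.001 0.161 0 0 0 0.6"}}

```text
time: 4.0
position: [481.6, 322.5, 40.1]
orientation: [0.0, -0.604, 0.797, -0.0]
force: [0.0, 0.1, 0.6]
gripper_width: 0.801
```

```bash
python3 - <<'E'
from h import *
im,d,c=shot('wrist','w2'); p,Q,s=tcp(); print(p,s['gripper_width'],s['force'])
v,u=np.mgrid[0:420,0:560]; P=Q.inv().apply((world('wrist',d,u,v,c)-p).reshape(-1,3)).reshape(420,560,3)
for sgn in (1,-1):
    m=(d>0)&(abs(P[...,0])<14)&(sgn*P[...,1]>25)&(sgn*P[...,1]<60)&(P[...,2]>-50)&(P[...,2]<14)
    q=P[m]; print(len(q), np.percentile(q[:,2],[50,95,99,100]), np.percentile(sgn*q[:,1],[1,5,50]))
E
```

```text
[481.90961031 322.94751611  40.69799758] 0.8009757825394074 [-0.3722293   0.0076877   0.67337583]
2164 [-31.77574339 -12.97060889  -9.31858663  -7.10981904] [34.22231707 34.36868866 35.05610582]
2164 [-31.81263348 -12.75622298  -9.26978218  -7.17440603] [33.29731253 33.43182647 34.16753589]
```

View pics/w2.png

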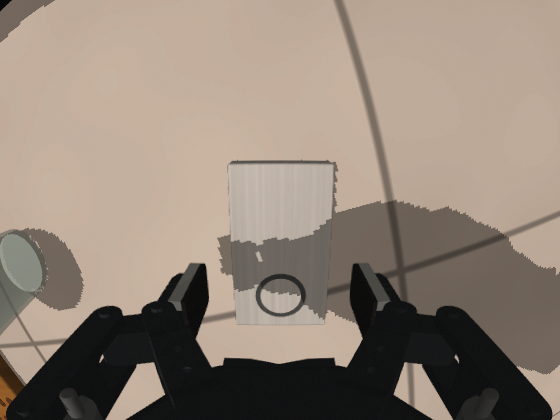

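```bash
python3 - <<'E'
from h import *
im=cv2.imread('pics/w2.png')[...,::-1]; d=np.load('pics/w2.npy'); c=cam('wrist')
r=rect('wrist',d,c,15,(481,322),75,im,5); print(r)
go([r[0][0],322.5,-2],down(r[1]+np.pi/2))
E
```

```text
(array([481.16473389, 324.5852356 ]), np.float32(1.2969183), (101.74808502197266, 56.79877853393555), np.int64(16058), np.float64(16.769099829573918))
shift [0.0007 0.0007 0.0427] turn [-0.0014  0.0017 -0.    ] n_rows 0.9
```

{"method": "move_arm", "body": {"steps": "0.001 0.001 0.01 0 0 0 0.6;0.001 0.001 0.02 0 0 0 0.6;0.001 0.001 0.03 0 0 0 0.6;0.001 0.001 0.037 0 0 0 0.6;0.001 0.001 0.041 0 0 0 0.6;0.001 0.001 0.043 0 0 0 0.6;0.001 0.001 0.043 0 0 0 0.4;0.001 0.001 0.043 0 0 0 0.2", "squeeze": 30}}

```text
time: 4.85
position: [480.2, 322.1, -3.3]
orientation: [0.0, -0.604, 0.797, -0.0]
force: [1.2, -0.6, -2.7]
gripper_width: 0.648
```

{"method": "move_arm", "body": {"steps": "0 0 0 0 0 0 0;0 0 0 0 0 0 0;0 0 0 0 0 0 0;0 0 0 0 0 0 0;0 0 -0.004 0 0 0 0;0 0 -0.01 0 0 0 0;0 0 -0.016 0 0 0 0;0 0 -0.02 0 0 0 0", "squeeze": 40}}

```text
time: 5.65
position: [480.0, 322.0, 16.9]
orientation: [0.0, -0.604, 0.797, 0.0]
force: [0.5, -0.0, -1.8]
gripper_width: 0.642
```

```bash
python3 - <<'E'
from h import *
go([600.2,29.2,190],down(1.268+np.pi/2))
E
```

```text
shift [ 0.2493 -0.195  -0.1731] turn [-0.0002  0.0004  0.0288] n_rows 7.2
```

{"method": "move_arm", "body": {"steps": "0 0 -0.03 0 0 0 0;0.01 -0.01 -0.07 0 0 0 0;0.03 -0.025 -0.11 0 0 0 0;0.06 -0.047 -0.14 0 0 0.01 0;0.095 -0.074 -0.16 0 0 0.015 0;0.13 -0.102 -0.17 0 0 0.02 0;0.165 -0.13 -0.173 0 0 0.025 0;0.2 -0.157 -0.173 0 0 0.029 0"}}

```text
time: 6.45
position: [577.6, 85.3, 190.5]
orientation: [0.001, -0.592, 0.806, -0.0]
force: [0.0, 0.5, -3.0]
gripper_width: 0.638
```

{"method": "move_arm", "body": {"steps": "0.025 -0.019 0 0 0 0 0;0.04 -0.031 0 0 0 0 0;0.047 -0.037 0 0 0 0 0;0.049 -0.038 0 0 0 0 0;0.049 -0.038 0 0 0 0 0;0.049 -0.038 0 0 0 0 0;0.049 -0.038 0 0 0 0 0;0.049 -0.038 0 0 0 0 0"}}

```text
time: 7.25
position: [598.4, 29.5, 189.4]
orientation: [0.0, -0.593, 0.805, 0.0]
force: [-0.2, 0.7, -2.2]
gripper_width: 0.641
```

```bash
python3 - <<'E'
from h import *
im,d,c=shot('wrist','w3'); p,Q,s=tcp(); print(p,s['gripper_width'],s['force'])
go([600.2,29.2,190],down(1.268+np.pi/2))
E
```

```text
[598.47716597  29.32991627 189.3413803 ] 0.6473632153786798 [ 0.09136166 -0.8205067  -2.20788998]
shift [-0.0004 -0.0017 -0.0007] turn [-0.      0.0001  0.0007] n_rows 0.0
```

View pics/w3.png

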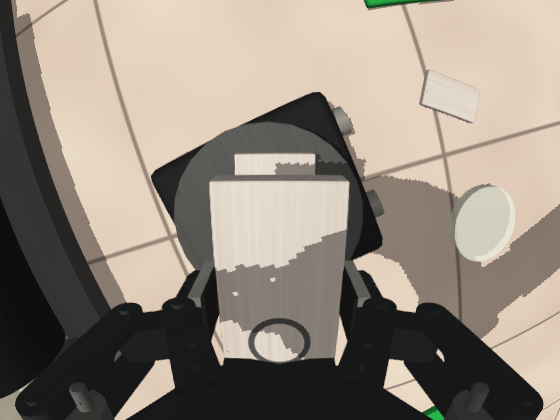

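```bash
python3 - <<'E'
from h import *
im=cv2.imread('pics/w3.png')[...,::-1]; d=np.load('pics/w3.npy'); c=cam('wrist'); p,Q,s=tcp()
v,u=np.mgrid[0:420,0:560]; W=world('wrist',d,u,v,c); 
for name,z in (('held',p[2]+18.3),('twin',110)):
    m=(d>0)&(abs(W[...,2]-1.7-z)<4)&(u>190)&(u<370)&(v>130)&(v<(260 if name=='held' else 175))
    if name=='twin': m&=im.mean(-1)>70
    k,lab,st,_=cv2.connectedComponentsWithStats(m.astype(np.uint8)); j=1+np.argmax(st[1:,4]); m=lab==j; print(name,st[j],np.median(W[m][:,2]))
    # edges: left/right per row, top per column, in tool frame on plane z
    def tf(uu,vv): return Q.inv().apply(ray('wrist',uu,vv,z+1.7,c)-p)[:,:2]
    x0,y0,w,h=st[j][:4]
    rows=np.arange(y0+4,y0+h-3); L=[u[r][m[r]].min()-.5 for r in rows]; Rr=[u[r][m[r]].max()+.5 for r in rows]
    cols=np.arange(x0+6,x0+w-6); T=[v[:,q][m[:,q]].min()-.5 for q in cols]
    l=tf(np.array(L),rows);r=tf(np.array(Rr),rows);t=tf(cols,np.array(T))
    print(' left y',np.median(l[:,1]),'right y',np.median(r[:,1]),'top x',np.median(t[:,0]))
    f=np.polyfit(t[:,1],t[:,0],1); print(' top edge slope',f, 'side slopes',np.polyfit(l[:,0],l[:,1],1)[0],np.polyfit(r[:,0],r[:,1],1)[0])
E
```

```text
held [  209   178   141    82 10980] 208.70271538744655
 left y -27.342943294482197 right y 27.95384110678978 top x 48.360597302271835
 top edge slope [1.16649022e-03 4.83586055e+01] side slopes 0.003922591269138762 0.0023259939635245255
twin [ 234  153   82   22 1709] 111.00501591635023
 left y -30.180700014263174 right y 25.514511610336793 top x 48.27627464589083
 top edge slope [2.99749836e-03 4.84295916e+01] side slopes -0.07141134474940891 0.07488018957659799
```

Held slab and twin agree to within about 2.5 mm across and under 0.5 mm lengthwise. I'll shift tool y by −2.3 mm and lower.

{"method": "move_arm", "body": {"steps": "0 -0.002 0.015 0 0 0 0;0 -0.002 0.035 0 0 0 0;0 -0.0023 0.055 0 0 0 0;0 -0.0023 0.068 0 0 0 0;0 -0.0023 0.073 0 0 0 0;0 -0.0023 0.074 0 0 0 0;0 -0.0023 0.074 0 0 0 0;0 -0.0023 0.074 0 0 0 0"}}

```text
time: 8.1
position: [601.5, 28.1, 116.4]
orientation: [0.001, -0.592, 0.806, -0.0]
force: [0.7, 0.4, -2.3]
gripper_width: 0.646
```

```bash
python3 - <<'E'
from h import *
p,Q,s=tcp(); print(p,s['force'],s['gripper_width'])
go([600.2,29.2,107],down(1.268+np.pi/2))
im,d,c=shot('scene','s1')
cv2.imwrite('pics/s1c.png',cv2.resize(im[150:280,180:340,::-1],None,fx=4,fy=4,interpolation=2))
E
```

```text
[601.46744664  28.14589113 116.39390689] [ 0.6872283   0.39797602 -2.26757254] 0.6457416121265745
shift [-0.0006  0.0015  0.0094] turn [-0.0018  0.0008 -0.    ] n_rows 0.2
```

View pics/s1c.png

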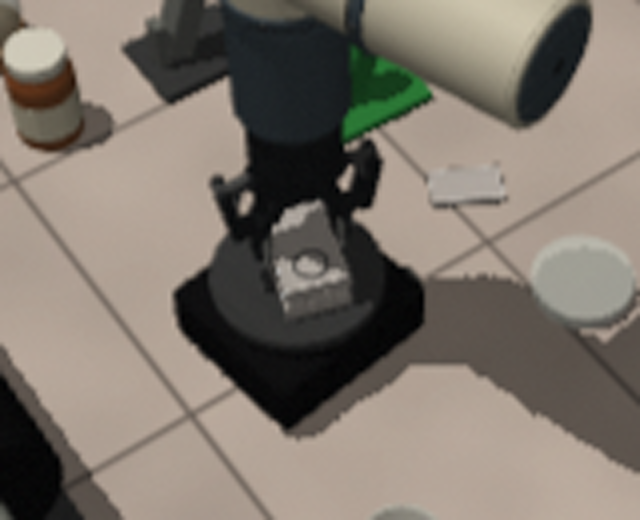

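{"method": "move_arm", "body": {"steps": "0 0.0007 0.002 0 0 0 0;0 0.0007 0.004 0 0 0 0;0 0.0007 0.005 0 0 0 0;0 0.0007 0.006 0 0 0 0;0 0.0007 0.007 0 0 0 0;0 0.0007 0.008 0 0 0 0;0 0.0007 0.0085 0 0 0 0;0 0.0007 0.0085 0 0 0 0"}}

```text
time: 8.95
position: [600.1, 28.3, 106.8]
orientation: [0.0, -0.592, 0.806, -0.0]
force: [-0.0, -0.5, -2.0]
gripper_width: 0.645
```

{"method": "move_arm", "body": {"steps": "0 0 0.0003 0 0 0 0;0 0 0.0006 0 0 0 0;0 0 0.0009 0 0 0 0;0 0 0.0012 0 0 0 0;0 0 0.0015 0 0 0 0;0 0 0.0015 0 0 0 0;0 0 0.0015 0 0 0 0;0 0 0.0015 0 0 0 0"}}

```text
time: 9.75
position: [600.2, 28.3, 106.7]
orientation: [0.0, -0.592, 0.806, -0.0]
force: [-4.2, 0.9, 7.5]
gripper_width: 0.645
```

{"method": "move_arm", "body": {"steps": "0 0 -0.0007 0 0 0 0;0 0 -0.0007 0 0 0 0.3;0 0 -0.0007 0 0 0 0.4;0 0 -0.0007 0 0 0 0.6;0 0 -0.0007 0 0 0 0.6;0 0 -0.0007 0 0 0 0.6;0 0 -0.0007 0 0 0 0.6;0 0 -0.0007 0 0 0 0.6"}}

```text
time: 10.55
position: [600.1, 28.2, 105.9]
orientation: [-0.0, -0.592, 0.806, -0.0]
force: [0.2, 0.4, 0.1]
gripper_width: 0.798
```

{"method": "move_arm", "body": {"steps": "0 0 -0.01 0 0 0 0.6;0 0 -0.02 0 0 0 0.6;0 0 -0.03 0 0 0 0.6;0 0 -0.05 0 0 0 0.6;0 0 -0.07 0 0 0 0.6;0 0 -0.08 0 0 0 0.6;0 0 -0.083 0 0 0 0.6;0 0 -0.083 0 0 0 0.6"}}

```text
time: 11.35
position: [600.1, 28.4, 189.1]
orientation: [0.0, -0.592, 0.806, 0.0]
force: [0.3, 0.5, 0.1]
gripper_width: 0.8
```

```bash
python3 - <<'E'
from h import *
im,d,c=shot('wrist','w4'); p,Q,s=tcp(); print(p,s['gripper_width'],s['force'])
r=rect('wrist',d,c,125+1.7,(600,29),75,im,5); print(r)
q=r[0]; cu,cv=pix('wrist',np.array([[q[0],q[1],125]]),c)[0].astype(int); print(cu,cv)
v,u=np.mgrid[0:420,0:560]; W=world('wrist',d,u,v,c)
m=(abs(W[...,2]-112)<4)&(np.hypot(W[...,0]-600,W[...,1]-29)<75); print('lower-top pixels',m.sum(), (u[m].mean(),v[m].mean()) if m.any() else '')
cv2.imwrite('pics/w4c.png',cv2.resize(im[110:320,180:390,::-1],(600,600),interpolation=2))
E
```

```text
[599.75819188  28.30253218 188.31296498] 0.7961449721948425 [ 0.58563088  0.22847001 -0.69124434]
(array([600.21496582,  29.95698166]), np.float32(1.2683841), (99.36499786376953, 55.843265533447266), np.int64(11328), np.float64(126.19484440056804))
278 229
lower-top pixels 114 (np.float64(279.7894736842105), np.float64(154.640350877193))
```

View pics/w4c.png

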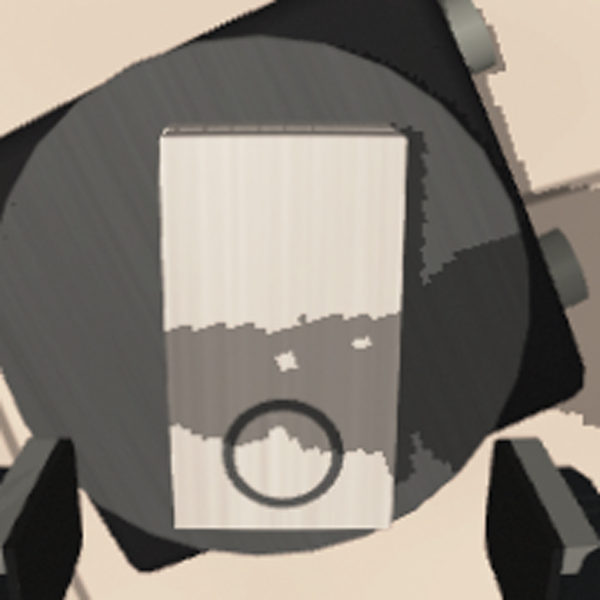

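```bash
python3 - <<'E'
from h import *
p,Q,s=tcp(); c=cam('wrist')
for z in (125,110,95):
    print(z,pix('wrist',p+Q.apply([[50-1,0,z-p[2]]]),c))
# stacked: relation slab measured vs twin est
im=cv2.imread('pics/top0.png')[...,::-1]; d=np.load('pics/top0.npy'); c=cam('top')
r=rect('top',d,c,12,(495,-310),75,im,8); print('base',r)
bt=pix('top',np.array([[r[0][0],r[0][1],12]]),c); print(bt)
# handle points: high
v,u=np.mgrid[0:420,0:560]; W=world('top',d,u,v,c); m=(W[...,2]>105)&(np.hypot(W[...,0]-480,W[...,1]+315)<70)
print('handle n',m.sum(),W[m].mean(0),W[m].max(0)); t=m&(W[...,2]>170); print(W[t].mean(0),t.sum())
sc=cam('scene')
def tri(a,b):
    A=[];y=[]
    for n,cc,(uu,vv) in (('top',c,a),('scene',sc,b)):
        o=cc[3][:3,3]; k=world(n,1.,uu,vv,cc)-o; k/=np.linalg.norm(k); M=np.eye(3)-np.outer(k,k); A.append(M); y.append(M@o)
    return np.linalg.lstsq(np.vstack(A),np.hstack(y),rcond=None)[0]
bot.get_image('top');bot.get_image('scene')
for _ in range(1):
    a=bot.mark_of('probe_grip','top')[:3]; b=bot.mark_of('probe_grip','scene')[:3]; print(a,b)
print(tri((414,237),(230,132)))
E
```

```text
125 [[277.58413474 205.67684293]]
110 [[277.3815623  223.95951498]]
95 [[277.07884457 251.7581777 ]]
base (array([ 506.89898682, -318.84591675]), np.float32(-0.01583597), (90.5550308227539, 109.58745574951172), np.int64(725), np.float64(11.273485755838692))
[[397.04495588 225.95454717]]
handle n 254 [ 485.20560427 -318.07690416  148.59582852] [ 512.24389486 -304.35943309  180.94788712]
[ 473.13566904 -321.1907975   174.69218386] 85
[{'xy': [409.3, 234.7], 'score': 0.7}] [{'xy': [228.1, 135.0], 'score': 0.5}]
[ 475.31974719 -324.83794976  150.47482293]
```

```bash
cat >> h.py <<'E'
def probe_pose(yaw,roll,a=None,tilt=np.radians(20)):
    """tool orientation: z along -a; roll about it; roll 0 => tool y ~ horizontal"""
    if a is None: a=np.array([-np.sin(tilt)*np.cos(yaw),-np.sin(tilt)*np.sin(yaw),np.cos(tilt)])
    z=-a; y=np.cross(z,np.array([-np.cos(yaw),-np.sin(yaw),0])); y/=np.linalg.norm(y)
    return a,R.from_matrix(np.stack([np.cross(y,z),y,z],1))*R.from_rotvec([0,0,roll])
E
python3 - <<'E'
from h import *
a,Q=probe_pose(-.016,0); g=np.array([482.5,-318.4,142.3]); print(a,Q.as_matrix().round(2))
print(tcp()[2]['joint_pos'])
go(g+160*a,Q)
E
```

```text
[-0.34197637  0.00547209  0.93969262] [[-0.94  0.02  0.34]
 [ 0.02  1.   -0.01]
 [-0.34  0.   -0.94]]
[ 3.06971546e-01  3.70979136e-01  1.61622879e-01 -1.94023758e-04
 -1.36313100e+00 -6.09941427e-01]
shift [ 0.3814  0.0611 -0.1042] turn [ 0.2247 -0.3012  1.2699] n_rows 8.8
```

{"method": "move_arm", "body": {"steps": "0.02 0.005 -0.04 0.02 -0.03 0.13 0.8;0.065 0.01 -0.08 0.045 -0.06 0.26 1;0.11 0.018 -0.104 0.07 -0.095 0.4 1;0.155 0.025 -0.104 0.093 -0.125 0.53 1;0.2 0.032 -0.104 0.117 -0.157 0.66 1;0.245 0.04 -0.104 0.14 -0.19 0.8 1;0.29 0.047 -0.104 0.165 -0.22 0.93 1;0.335 0.054 -0.104 0.19 -0.255 1.06 1"}}

```text
time: 12.4
position: [447.3, -276.8, 292.9]
orientation: [0.152, -0.096, 0.984, -0.001]
force: [0.6, -1.1, 0.1]
gripper_width: 0.997
```

```bash
python3 - <<'E'
from h import *
a,Q=probe_pose(-.016,0); g=np.array([482.5,-318.4,142.3]); go(g+160*a,Q)
E
```

```text
shift [ 0.026  -0.0363 -0.0067] turn [ 0.0363 -0.0426  0.2043] n_rows 1.4
```

{"method": "move_arm", "body": {"steps": "0.013 -0.018 -0.003 0.018 -0.021 0.1 1;0.026 -0.036 -0.007 0.036 -0.043 0.204 1;0.026 -0.036 -0.007 0.036 -0.043 0.204 1;0.026 -0.036 -0.007 0.036 -0.043 0.204 1;0.026 -0.036 -0.007 0.036 -0.043 0.204 1;0.026 -0.036 -0.007 0.036 -0.043 0.204 1;0.026 -0.036 -0.007 0.036 -0.043 0.204 1;0.026 -0.036 -0.007 0.036 -0.043 0.204 1"}}

```text
time: 13.2
position: [429.5, -315.5, 293.0]
orientation: [0.173, 0.005, 0.985, -0.001]
force: [-0.2, -0.7, 0.1]
gripper_width: 0.999
```

```bash
python3 - <<'E'
from h import *
im,d,c=shot('wrist','w5'); p,Q,s=tcp(); print(p,c[3].round(2).tolist())
a,Qt=probe_pose(-.016,0); g=np.array([482.5,-318.4,142.3])
print('expected grip',pix('wrist',g,c),'top',pix('wrist',g+35*a,c)); print(bot.mark_of('probe_grip','wrist')[:2])
it,dt,ct=shot('top','top2'); r=rect('top',dt,ct,125,(601,27),75,it,6); print('stack',r)
cv2.imwrite('pics/w5c.png',cv2.resize(im[80:380,80:480,::-1],(800,600),interpolation=2))
E
```

```text
[ 429.44894453 -315.5731547   293.04499501] [[0.01, 0.8, 0.59, 313.06], [1.0, -0.01, -0.0, -312.24], [0.0, 0.59, -0.8, 403.4], [0.0, 0.0, 0.0, 1.0]]
expected grip [[273.7580486  195.42809762]] top [[273.26583529 204.65433429]]
[{'xy': [273.1, 194.2], 'score': 0.88}]
stack (array([600.33190918,  26.62955856]), np.float32(1.2597445), (99.11553192138672, 56.62739181518555), np.int64(743), np.float64(124.76095493477965))
```

View pics/w5c.png

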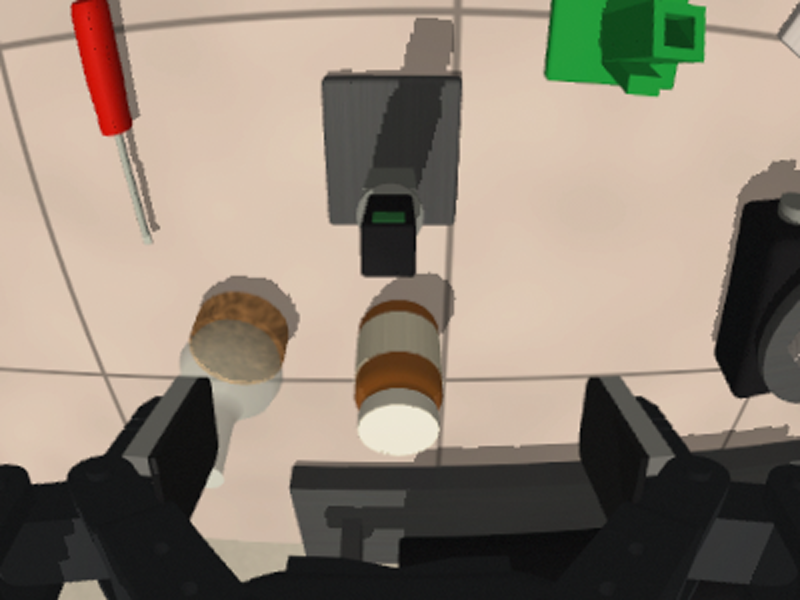

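Stack from the top camera reads (600.3, 26.6) against the twin's original (600.9, 26.2), so it is aligned. The probe in the grey holder has its handle sides square to my tool axes (px (274,195), matching the prediction), and the green holder is empty. Approaching along the probe's axis.

```bash
python3 - <<'E'
from h import *
a,Q=probe_pose(-.016,0); g=np.array([482.5,-318.4,142.3]); go(g+45*a,Q); go(g-18*a,Q)
E
```

```text
shift [ 0.0014 -0.002   0.1149] turn [ 0.0016 -0.0011  0.0059] n_rows 2.3
shift [ 0.0014 -0.0021  0.1779] turn [ 0.0016 -0.0011  0.0059] n_rows 3.6
```

{"method": "move_arm", "body": {"steps": "0.001 -0.001 0.03 0 0 0.006 0.3;0.001 -0.002 0.06 0 0 0.006 0.3;0.001 -0.002 0.085 0 0 0.006 0.3;0.001 -0.002 0.105 0 0 0.006 0.3;0.001 -0.002 0.115 0 0 0.006 0.3;0.001 -0.002 0.115 0 0 0.006 0.3;0.001 -0.002 0.115 0 0 0.006 0.3;0.001 -0.002 0.115 0 0 0.006 0.3"}}

```text
time: 14.15
position: [467.8, -318.8, 186.2]
orientation: [0.174, 0.008, 0.985, -0.001]
force: [0.4, -0.2, 0.3]
gripper_width: 0.65
```

```bash
python3 - <<'E'
from h import *
im,d,c=shot('wrist','w6'); p,Q,s=tcp(); print(p,s['force'])
a,Qt=probe_pose(-.016,0); g=np.array([482.5,-318.4,142.3]); go(g-18*a,Qt)
v,u=np.mgrid[0:420,0:560]; W=world('wrist',d,u,v,c); P=Qt.inv().apply((W-(g+35*a)).reshape(-1,3)).reshape(420,560,3)
m=(d>0)&(np.hypot(P[...,0],P[...,1])<24)&(abs(P[...,2])<6)
q=P[m]; print('top face in tool frame rel expected handle top',len(q),np.median(q,0),np.percentile(q,[1,99],axis=0))
Q2=P[m][:,:2].astype(np.float32); print(cv2.minAreaRect(Q2))
cv2.imwrite('pics/w6c.png',im[...,::-1])
E
```

```text
[ 467.78365488 -318.73799942  186.09661061] [-0.48250829 -0.00052464  0.03570224]
shift [0.0012 0.0006 0.0642] turn [ 0.0003  0.0011 -0.0002] n_rows 1.3
top face in tool frame rel expected handle top 2017 [ 1.94237327  0.23565044 -0.71228367] [[-11.34735784 -11.51608805  -2.18753429]
 [ 12.04666211  11.67628145   5.29457748]]
((0.10975360870361328, 0.061568260192871094), (23.71653938293457, 24.467710494995117), 89.46057891845703)
```

View pics/w6c.png

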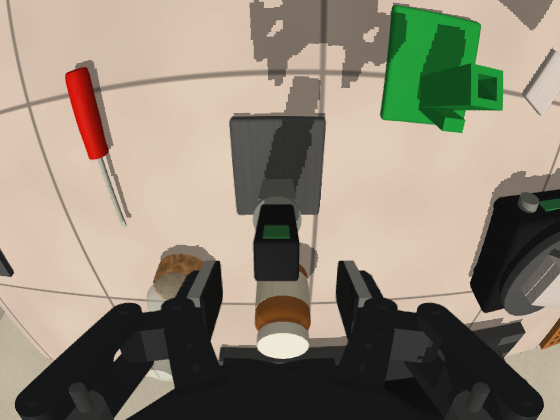

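{"method": "move_arm", "body": {"steps": "0.001 0.0006 0.015 0 0 0 0.3;0.001 0.0006 0.03 0 0 0 0.3;0.001 0.0006 0.045 0 0 0 0.3;0.001 0.0006 0.057 0 0 0 0.3;0.001 0.0006 0.062 0 0 0 0.3;0.001 0.0006 0.063 0 0 0 0.1;0.001 0.0006 0.063 0 0 0 -0.2;0.001 0.0006 0.063 0 0 0 -0.6", "squeeze": 60}}

```text
time: 15.0
position: [488.3, -318.5, 126.1]
orientation: [0.174, 0.008, 0.985, -0.001]
force: [-1.1, 0.9, -1.7]
gripper_width: 0.279
```

{"method": "move_arm", "body": {"steps": "0 0 0 0 0 0 -0.8;0 0 0 0 0 0 -0.8;0 0 0 0 0 0 -0.8;0 0 0 0 0 0 -0.8;0 0 0 0 0 0 -0.8;0 0 0 0 0 0 -0.8;0 0 -0.002 0 0 0 -0.8;0 0 -0.005 0 0 0 -0.8"}}

```text
time: 15.8
position: [485.8, -317.8, 128.9]
orientation: [0.172, 0.008, 0.985, -0.0]
force: [-0.3, -2.3, -2.5]
gripper_width: 0.27
```

{"method": "move_arm", "body": {"steps": "0 0 -0.01 0 0 0 -0.8;0 0 -0.022 0 0 0 -0.8;0 0 -0.036 0 0 0 -0.8;0 0 -0.05 0 0 0 -0.8;0 0 -0.065 0 0 0 -0.8;0 0 -0.08 0 0 0 -0.8;0 0 -0.095 0 0 0 -0.8;0 0 -0.11 0 0 0 -0.8"}}

```text
time: 16.6
position: [448.1, -316.9, 234.7]
orientation: [0.173, 0.008, 0.985, -0.0]
force: [0.4, -0.3, -1.0]
gripper_width: 0.276
```

```bash
python3 - <<'E'
from h import *
p,Q,s=tcp(); print(p,s['force'],s['gripper_width'],s['joint_pos'])
m=np.array([600.3,27.6])+28*np.array([np.cos(1.267),np.sin(1.267)]); print('mark',m)
# upright over mark, high; keep same tool y heading-ish options
for h in (np.pi/2,np.pi/2+.5,np.pi/2+1.267): go([m[0],m[1],330],down(h))
go([p[0],p[1]+60,350],down(np.pi/2-.016))
E
```

```text
[ 448.14943394 -316.949275    234.69096441] [ 0.44980683 -0.31580956 -0.99429704] 0.27599110501773444 [-0.42816819  0.06836966 -0.10410806 -0.15767125 -1.0828457  -1.10684441]
mark [608.67605546  54.31781606]
shift [-0.1777  0.3739 -0.036 ] turn [-0.0007  0.3486 -0.0159] n_rows 8.3
shift [-0.1777  0.3739 -0.036 ] turn [-0.0879  0.3413 -0.5108] n_rows 8.3
shift [-0.1777  0.3739 -0.036 ] turn [-0.2217  0.3006 -1.2693] n_rows 8.8
shift [-0.0385  0.0602 -0.1086] turn [ 2.100e-03  3.486e-01 -1.000e-04] n_rows 2.6
```

{"method": "move_arm", "body": {"steps": "-0.01 0.01 -0.03 0 0.05 0 -0.8;-0.03 0.05 -0.06 0 0.1 0 -0.8;-0.05 0.09 -0.07 0 0.15 0 -0.8;-0.07 0.135 -0.07 0 0.2 0 -0.8;-0.09 0.18 -0.065 0 0.25 -0.005 -0.8;-0.11 0.22 -0.06 0 0.3 -0.01 -0.8;-0.13 0.265 -0.055 0 0.345 -0.016 -0.8;-0.147 0.305 -0.05 0 0.349 -0.016 -0.8"}}

```text
time: 17.4
position: [575.3, -11.9, 330.7]
orientation: [-0.002, -0.0, 1.0, -0.0]
force: [0.7, -1.7, -1.7]
gripper_width: 0.275
```

```bash
python3 - <<'E'
from h import *
p,Q,s=tcp(); print(p,s['force'],s['gripper_width'])
go([608.7,54.3,270],down(np.pi/2))
E
```

```text
[575.31626529 -11.93020709 330.71874773] [ 0.74069935 -1.6898284  -1.65457584] 0.27543600641173843
shift [-0.0336  0.0662  0.0606] turn [-0.0006 -0.0034  0.0007] n_rows 1.9
```

{"method": "move_arm", "body": {"steps": "-0.012 0.025 0.01 0 0 0 -0.8;-0.023 0.046 0.025 0 0 0 -0.8;-0.03 0.06 0.04 0 -0.003 0 -0.8;-0.033 0.066 0.055 0 -0.003 0 -0.8;-0.033 0.066 0.066 0 -0.003 0 -0.8;-0.033 0.066 0.066 0 -0.003 0 -0.8;-0.033 0.066 0.066 0 -0.003 0 -0.8;-0.033 0.066 0.066 0 -0.003 0 -0.8"}}

```text
time: 18.2
position: [607.9, 50.6, 266.1]
orientation: [0.002, 0.001, 1.0, -0.0]
force: [0.2, 0.9, -1.8]
gripper_width: 0.27
```

```bash
python3 - <<'E'
from h import *
im,d,c=shot('wrist','w7'); p,Q,s=tcp(); print(p,s['force'],Q.as_matrix()[:,2],s['joint_pos'])
for l in ('mark','tip','probe_grip'): print(l,bot.mark_of(l,'wrist')[:2])
print('exp tip',pix('wrist',p-[0,0,100],c),'mark',pix('wrist',[608.7,54.3,125],c))
ims,ds,cs=shot('scene','s7')
for l in ('mark','tip'): print(l,bot.mark_of(l,'scene')[:2])
print('exp tip',pix('scene',p-[0,0,100],cs),'mark',pix('scene',[608.7,54.3,125],cs))
a=cv2.resize(im[60:340,140:420,::-1],(400,400),interpolation=2)
x,y=pix('scene',[608.7,54.3,140],cs)[0].astype(int); b=cv2.resize(ims[y-40:y+40,x-40:x+40,::-1],(400,400),interpolation=2)
cv2.imwrite('pics/w7c.png',np.hstack([a,b]))
E
```

```text
[607.95157832  50.75232701 265.9225504 ] [-0.07879911 -0.26772396 -1.64546681] [ 4.02415839e-03 -8.49425478e-04 -9.99991542e-01] [ 0.3404731   0.36933784  0.35412004  0.00214484 -1.55206905 -1.91230168]
mark [{'xy': [288.0, 197.7], 'score': 0.58}]
tip [{'xy': [277.8, 214.6], 'score': 0.41}]
probe_grip [{'xy': [278.8, 289.3], 'score': 0.56}]
exp tip [[275.99303538 214.45370687]] mark [[280.29336255 202.26660834]]
mark [{'xy': [259.5, 216.5], 'score': 0.96}]
tip []
exp tip [[256.94598145 208.88830661]] mark [[257.83890833 217.34962858]]
```

View pics/w7c.png

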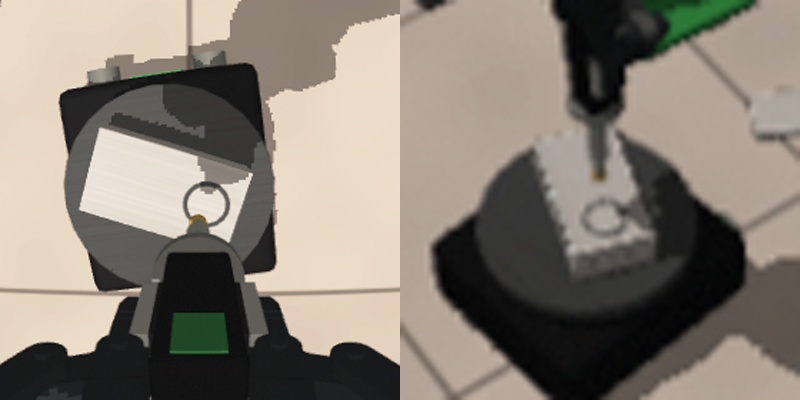

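```bash
python3 - <<'E'
from h import *
c=cam('wrist'); p,Q,s=tcp(); cs=cam('scene'); print(c[0])
zt=p[2]-100
for n,cc,mk,tp in (('wrist',c,(284.2,202.8),(277.9,213.)),):
    M=ray(n,*mk,125+1.5,cc); T=ray(n,*tp,zt+1.5,cc); print(n,M,T,M-T)
im=cv2.imread('pics/s7.png')[...,::-1]; x,y=pix('scene',[608.7,54.3,140],cs)[0].astype(int)
mk=(x-40+205/5-.4,y-40+216/5-.4); tp=(x-40+198/5-.4,y-40+176/5-.4); print(mk,tp)
M=ray('scene',*mk,125,cs);T=ray('scene',*tp,zt,cs);print(M,T,M-T)
E
```

```text
325.19226210127806
wrist [608.06907055  58.34186647 126.5       ] [605.93725422  52.81266291 166.36226842] [  2.13181633   5.52920357 -39.86226842]
(np.float64(257.6), np.float64(216.79999999999998)) (np.float64(256.20000000000005), np.float64(208.79999999999998))
[608.06931246  51.96558423 125.        ] [609.26999303  48.33465371 164.86226842] [ -1.20068057   3.63093052 -39.86226842]
```

{"method": "move_arm", "body": {"steps": "0 0.002 0.005 0 0 0 -0.8;0 0.0045 0.012 0 0 0 -0.8;-0.0005 0.0045 0.02 0 0 0 -0.8;-0.0005 0.0045 0.027 0 0 0 -0.8;-0.0005 0.0045 0.032 0 0 0 -0.8;-0.0005 0.0045 0.034 0 0 0 -0.8;-0.0005 0.0045 0.034 0 0 0 -0.8;-0.0005 0.0045 0.034 0 0 0 -0.8"}}

```text
time: 19.35
position: [608.4, 55.6, 231.0]
orientation: [0.001, 0.0, 1.0, -0.001]
force: [-0.2, -0.9, -2.5]
gripper_width: 0.27
```

```bash
python3 - <<'E'
from h import *
im,d,c=shot('wrist','w8'); p,Q,s=tcp(); print(p,s['force'])
for l in ('mark','tip'): print(l,bot.mark_of(l,'wrist')[:2])
ims,ds,cs=shot('scene','s8')
for l in ('mark','tip'): print(l,bot.mark_of(l,'scene')[:2])
a=cv2.resize(im[160:260,230:330,::-1],(500,500),interpolation=2)
b=cv2.resize(ims[192:242,232:282,::-1],(300,300),interpolation=2)
b=np.vstack([b,np.zeros((200,300,3),np.uint8)])
cv2.imwrite('pics/w8c.png',np.hstack([a,b]))
E
```

```text
[608.49204564  55.68175629 231.09404919] [-0.01033594  0.1345538  -1.64372247]
mark [{'xy': [280.6, 211.3], 'score': 0.65}]
tip [{'xy': [277.6, 215.4], 'score': 0.45}]
mark [{'xy': [260.6, 219.5], 'score': 0.8}]
tip []
```

View pics/w8c.png

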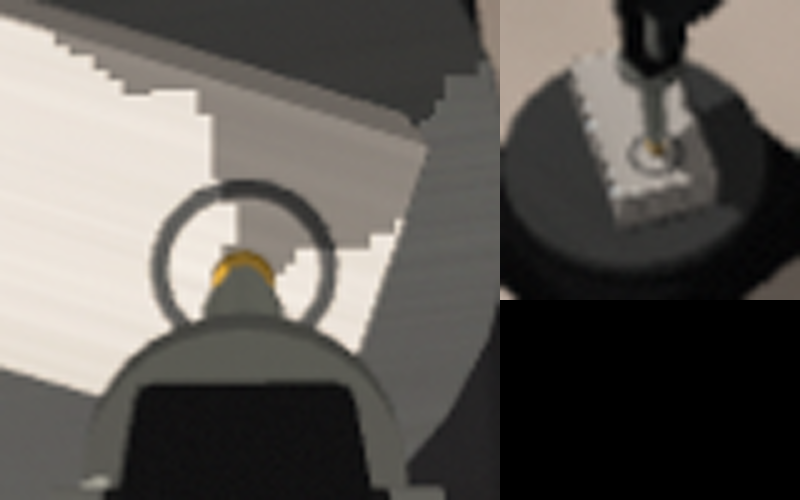

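{"method": "move_arm", "body": {"steps": "0 0 0.002 0 0 0 -0.8;0 0 0.004 0 0 0 -0.8;0 0 0.006 0 0 0 -0.8;0 0 0.0065 0 0 0 -0.8;0 0 0.007 0 0 0 -0.8;0 0 0.0075 0 0 0 -0.8;0 0 0.008 0 0 0 -0.8;0 0 0.008 0 0 0 -0.8"}}

```text
time: 20.45
position: [608.4, 55.7, 222.8]
orientation: [0.001, 0.0, 1.0, -0.001]
force: [-0.8, -0.4, 0.3]
gripper_width: 0.272
```

```bash
python3 - <<'E'
from h import *
f=[];z=[]
for i in range(6):
    bot.get_image('wrist'); p,Q,s=tcp(); f.append(s['force']); z.append(p)
print(np.mean(f,0),np.std(f,0),np.mean(z,0))
E
```

```text
[-0.83583832  0.14365294  1.21704482] [0.17324706 0.31294205 0.20845103] [608.35231982  55.68379573 222.77943943]
```

{"method": "move_arm", "body": {"steps": "0 0 0.0005 0 0 0 -0.8;0 0 0.001 0 0 0 -0.8;0 0 0.0015 0 0 0 -0.8;0 0 0.002 0 0 0 -0.8;0 0 0.0025 0 0 0 -0.8;0 0 0.003 0 0 0 -0.8;0 0 0.003 0 0 0 -0.8;0 0 0.003 0 0 0 -0.8"}}

```text
time: 21.55
position: [608.4, 55.6, 219.8]
orientation: [0.001, 0.0, 1.0, -0.001]
force: [-0.6, -0.3, 2.6]
gripper_width: 0.27
```

```bash
python3 - <<'E'
from h import *
f=[];z=[]
im,d,c=shot('wrist','w9')
for i in range(8):
    if i: bot.get_image('wrist')
    p,Q,s=tcp(); f.append(s['force']); z.append(p)
print(np.mean(f,0),np.std(f,0),np.mean(z,0),Q.as_matrix()[:,2],s['gripper_width'])
ims,ds,cs=shot('scene','s9')
a=cv2.resize(im[160:260,230:330,::-1],(500,500),interpolation=2)
b=cv2.resize(ims[192:242,232:282,::-1],(300,300),interpolation=2)
b=np.vstack([b,np.zeros((200,300,3),np.uint8)])
cv2.imwrite('pics/w9c.png',np.hstack([a,b]))
r=rect('scene',ds,cs,125,(600,27),75,ims,8);print(r)
E
```

```text
[-0.81071902  0.1267778   2.30307814] [0.67741017 0.4357188  0.52646804] [608.35839406  55.68096991 219.72897457] [ 0.00213402 -0.0012473  -0.99999695] 0.27122791144176184
(array([602.39556885,  28.41660309]), np.float32(1.2643013), (106.95108032226562, 57.60710525512695), np.int64(317), np.float64(125.64881830571107))
```

View pics/w9c.png

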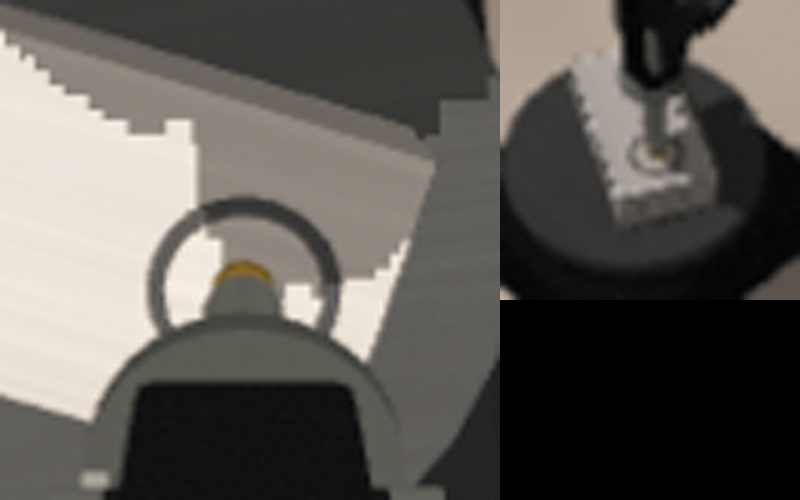

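The tip is centred: ring centre about (244,288) and disc centre about (243,293) in the crop, under 1 mm off. The push is about 4 N, which is half-way in. Handing in.

```bash
python3 -c "
from station import bot
print(bot.sign_off())"
```

```text
the job is handed in; nothing more can be done
None
```

The job is handed in at about 22 s on the robot's clock. The ringed slab lies ring side up on its twin and is let go. The probe is held upright with its tip pressing in the ring.

- **Slab alignment:** The top camera puts the stack's centre within about 0.8 mm and 0.01 rad of where the twin first lay. The wrist view also showed the edges flush.
- **Probe tip:** The last wrist picture shows the tip less than 1 mm from the ring's centre. The probe's axis is within about 0.003 rad of vertical.
- **Spring push:** After allowing for the probe's weight, the push is about 4.0 N, or about 6 mm of the 12 mm travel. Noise in the force reading leaves roughly 1 mm of uncertainty. The drop in height since contact agrees.
- **Disagreements:**
  - The wrist camera read about 3–5 mm off the top camera along one direction, so I used comparisons within a single picture.
  - A last scene-camera fit of the half-hidden slab gave a poor 107 x 58 mm outline, and I did not use it.
- **Bystanders:** The pictures showed no contact with them, but I made no separate check of their positions at the end.

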